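# Hang up the headset, fit the grinder lid and hold it half turned

## Robot

A 7-joint arm with a two-finger parallel gripper is mounted at the origin on a cart in front of the work surface, level with it; the furniture and walls round the work are solid. World frame = base frame: x ahead of the robot, y to its left, z up, the work surface at z = 0. Lengths are in m, angles in rad, forces in N, time in s.
With the tool pointing down it reaches from about 0.4 to 0.85 m from the base axis. Payload 10.4 kg.
Tool frame: the origin (TCP) lies between the finger pads, 19 mm behind the fingertips; this is the grasp point; z points along the fingers, y is the line along which they close (so a half turn about z gives the same grasp; the last joint's range is limited). The gripper opens to 87 mm and grips with 3 to 60 N. Pads are 19 mm wide; open, the fingers measure 117 mm over their backs; the gripper's body (75 mm by 190 mm) begins 51 mm behind the grasp point.
Start: joints at [1.293, 0.332, -0.065, 1.46, 0.022, 1.35, -0.088], TCP at [0.158, -0.605, 0.241] pointing down, gripper open.
Joint ranges: [-2.6, 2.6], [-0.5, 2.12], [-1.47, 1.34], [0.16, 2.42], [-1.27, 4.41], [0.06, 2.06], [-2.6, 2.6]. Speed limits (rad/s): [2.22, 2.22, 2.79, 2.79, 3.14, 3.14, 3.14].

## Interface

Orientations are given as a unit quaternion [x, y, z, w].
In Python, from cell import r gives the robot as it stands.
- The arm moves only by the shell command python3 jog.py 'ROWS' [OPENING]. ROWS is a JSON object with one list for each field, all of the same length, 1 to 5, a row being the entries at one place: tx, ty, tz (the shift in units of 5 mm), wx, wy, wz (a rotation vector in units of 0.05 rad); each row is the pose to reach, as a shift and turn from the pose commanded when the command began, along the tool's axes at that moment; what a row does not reach only later rows make up. A row lasts 1/12 s, in which the tool goes at most 0.0417 m and 0.125 rad, less where a joint would pass 70% of its speed; a pose out of reach is approached as far as the arm can. OPENING is the opening from 0.0 (shut) to 1.0 (fully open), set as the command begins (- or left out keeps the last). The fingers move at their own pace and stop on an object; the grip force is fixed at half the most. Time passes only in rows, so rows that do not move let the fingers close. It prints the time, the measured TCP pose, the force, the opening and the grip force at its end. Input that does not fit is refused with a message, and nothing moves.
- r.get_state(): the state, without advancing time (a new reading comes with each control period).
- r.camera(name): name is "side" or "top" or "wrist"; returns the picture (420x560x3 uint8, red, green, blue); there is no depth.
- r.camera_model(name): a dict with "fov_y" (degrees; the focal length in pixels is half the picture's height over the tangent of half this angle, whatever the lens; pixels are square), "cx", "cy" (the principal point, pixels), "xyz" and "attitude" of the camera in the world; the wrist camera has in their place "T_tool_cam" (4x4, takes a point from camera to tool coordinates, whose origin is the TCP and whose axes are the flange's). Camera axes: x right, y down, z forward; pixel columns grow to the right and rows downward; lengths in m; the calibration is good to about 2 mm. The wrist camera is an equidistant fisheye: a pixel r from the principal point sees the ray r / f radians off the axis. A picture is of the moment at which its call begins: read the wrist's pose just before it. camera_model takes no time and is no camera call.
- r.close_job(): hands the job in; it is judged then, once.
The state is a dict: "clock": time; "joint_pos": joint angles; "qd": joint speeds; "tau": joint torques, N m; "eef_pos": TCP position; "orientation": TCP orientation; "ft_force": force on the tool from outside, world axes, zero at the start; "moment": the same for the moment, N m; "gripper_width": opening from 0.0 (shut) to 1.0 (fully open); "gripper_force": force on a finger pad.
Only numpy, scipy, OpenCV 4.12 (cv2) and the standard library are available. Lean on these libraries where they do the work, as an engineer would, in place of code of your own. Each camera call takes 0.05 s, during which the arm holds its last target. There are 200 camera calls.

## Task

Get the bean grinder on the desk ready to pulse: take off the headset that is parked over it and hang it by its headband over the middle of the stand's horizontal bar, left hanging freely by itself. Then fit the lid into the grinder's mouth with its two lugs down through the two slots, and turn it clockwise (seen from above) half way to the lock click, so that the lid's pointers stand at the round stud, 40 degrees from the slots. The lid springs back when released, so the program finishes while still gripping the lid and holding it at that half turn; never turn it on to the click, and leave the mug, stapler, tape roll and eraser where they are.

Things in the scene. Friction and masses are not known exactly. Their poses are not given: they have to be found in the camera images.
- headset: Rigid headset, black arch with two round ear cups, 0.14-0.26 kg. Origin: middle of the underside of the grey cushion on top of the band; z up. Cushion 50 mm along x, 24 along y (grip from above across y), z 0 to 26. Cups of 66 mm diameter at x = +-54 to +-82, lowest point z = -121. Starts astride the grinder, origin 141 mm above the desk; hung, the cushion lies on the bar.
- rail: Headset stand, fixed: a round steel bar 14 mm in diameter, 200 mm long, on two posts with round feet. Origin on the desk under the bar's middle; the bar runs along y, its top 157 mm above the desk. A hung headset has its y along the bar (either way round), near the middle between the posts.
- rail_mid (a point): Middle of the bar, on its axis, 150 mm above the desk.
- grinder: Bean grinder, fixed: round grey body 94 mm in diameter, 128 mm tall, bright collar round its open mouth. Origin: centre of its underside. Mouth hole of radius 33 mm with two slots 16 mm wide, out to radius 40, on its +x and -x sides. Outside the collar: one raised rib at each slot, 40 degrees clockwise of it a round stud (half turn), 80 degrees clockwise two ribs (lock).
- mouth (a point): Centre of the channel floor in the grinder's mouth, 115 mm above the desk; axes as the grinder's. The seated lid's origin lies here. The collar's top is 13 mm higher; its lips are 5 mm thick with an 8 mm high channel under them.
- lid: Round black lid, 0.1-0.2 kg, upright on the desk. Origin: centre of its underside. Plug 56 mm in diameter; at its bottom two lugs 10 mm wide, 5 tall, out to radius 37 on the +x and -x sides; cap 88 mm wide at z 14 to 20, a small pointer on its rim over each lug; grip bar on top along x, 60 long, 20 wide (y), z 19 to 49. Both ways round are equal. In the slots it sinks to the channel floor.
- bar (a point): Point in the lid's grip bar on the lid's axis, 43 mm above the lid's origin: a good height for the TCP.
- drive (a joint): Sprung ring in the grinder's channel, rad, pushed clockwise by the lid's lugs: 0 at rest, 0.61 at the half turn (the lid turns about 0.09, the play of its lugs, before the ring moves). Spring 0.04 N m at 0, 0.09 at 0.61, so a released lid turns back. A ball catch is felt from about 0.85 and clicks at about 1.3; stop at 1.45.
- screen_corner (a point): Nearest lower corner of the big monitor's screen (fixed, solid, 110 to 470 mm above the desk), at its right end. From here the screen runs back and to the left, along (0.53, 0.85) in x, y, for 780 mm. Keep the wrist and what it carries clear of it when passing between the grinder and the stand.
- mug: Blue mug with a handle, 92x127x95 mm, origin at the centre of its underside. To be left alone.
- stapler: Stapler, 36x150x51 mm, origin at the centre of its underside. To be left alone.
- tape: Small tape roll lying flat, 49x49x19 mm, origin at the centre of its underside. To be left alone.
- eraser: Small eraser, 20x42x13 mm, origin at the centre of its underside. To be left alone.

How it is judged:
By the outcome, as a careful person would: the job done as asked, in the order asked, and still so for the second after the job is handed in, while the arm keeps its last pose, push and grip.
It also fails if it takes over 72 s, if anything falls off the work surface, if the arm or the gripper's body presses on something with over 40 N, if the wrist force passes 120 N, or if a joint passes its speed limit or range.

## Working session

There is one attempt and no reset: what is moved stays moved. The work goes in short steps, Python scripts to look and compute and a shell command to move; the robot and the scene stay as the last step left them, time stands still between calls to the robot, and variables do not carry over. Pictures are saved under pics/ and viewed, at most 10 in all, crops included, and the job is handed in when it is done.

```bash
ls; mkdir -p pics
cat > h.py <<'E'
import numpy as np, cv2
from scipy.spatial.transform import Rotation as R
from cell import r
def snap(n,fn=None):
    s=r.get_state(); im=np.array(r.camera(n)); 
    if fn: cv2.imwrite('pics/'+fn,im[:,:,::-1])
    return s,im
E
python3 - <<'E'
from h import *
for n in ("side","top","wrist"):
    s,im=snap(n,n+'0.png'); print(r.camera_model(n))
print(s)
a=[cv2.imread(f'pics/{n}0.png') for n in("side","top")]
E
```

```text
cell.py
jog.py
pics
{'fov_y': 53.66001057304196, 'cx': 284.5353298468815, 'cy': 208.03984872970315, 'xyz': array([ 0.22771804, -0.73689058,  0.80668974]), 'attitude': array([ 0.8870536 , -0.18887546,  0.08509483, -0.41257829])}
{'fov_y': 57.555858916138476, 'cx': 280.9219857726752, 'cy': 212.77152327013042, 'xyz': array([ 0.46330135, -0.00226066,  1.02044687]), 'attitude': array([ 0.71096548, -0.70205093,  0.02698609, -0.03040284])}
{'fov_y': 65.70646984690485, 'cx': 278.33307641802276, 'cy': 212.12295989085337, 'T_tool_cam': array([[ 1.56159053e-05, -9.67606478e-01, -2.52463272e-01,
         6.84528245e-02],
       [ 9.99999542e-01,  2.56780176e-04, -9.22297576e-04,
         5.81640371e-04],
       [ 9.57248673e-04, -2.52463142e-01,  9.67606038e-01,
        -1.44079044e-01],
       [ 0.00000000e+00,  0.00000000e+00,  0.00000000e+00,
         1.00000000e+00]])}
{'clock': 0.1, 'joint_pos': array([ 1.29342348,  0.33279806, -0.06474081,  1.46084859,  0.0216036 ,
        1.34992128, -0.08853225]), 'qd': array([-0.00086888, -0.0009651 ,  0.00026635, -0.00193344,  0.00010132,
        0.00032172,  0.0015193 ]), 'tau': array([ 1.35546517e-03, -6.24546218e+01,  2.46575545e-02, -3.90718174e+01,
       -6.13811798e-02,  3.64833721e-02,  1.04722317e-04]), 'eef_pos': array([ 0.15745301, -0.60450334,  0.2405444 ]), 'orientation': array([ 9.91895452e-01,  1.27055121e-01, -1.05496006e-04, -6.30955159e-04]), 'ft_force': array([ 0.4415174 ,  0.20799354, -0.13696695]), 'moment': array([-0.02488565, -0.05345551, -0.0132587 ]), 'gripper_force': 0.0, 'gripper_width': 0.996974218932622}
```

View pictures.

View pics/top0.png

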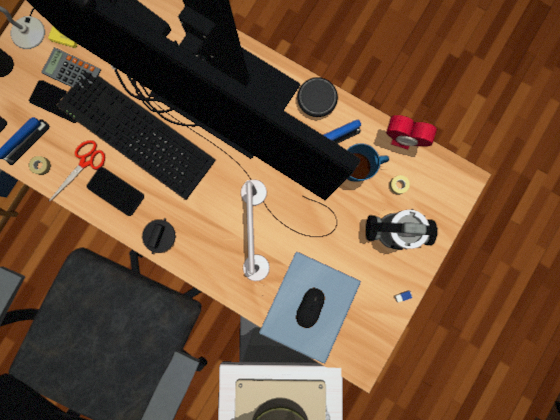

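View pics/side0.png

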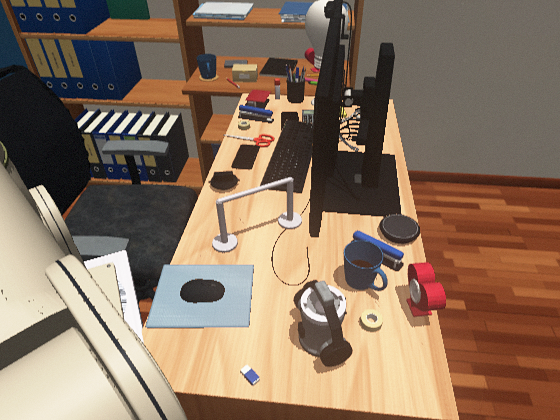

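Top view: the grinder with the headset astride is at about (405,230), the stand's feet at (254,191) and (256,267), the lid at (158,235), and the screen's right end at about (335,190). In the side view the grinder is at (323,320), the stand's bar runs (219,200)-(291,181), and the lid is at (223,180).

```bash
cat >> h.py <<'E'
def ray(n,px,s=None):
    m=r.camera_model(n); f=210/np.tan(np.radians(m['fov_y']/2))
    u,v=px[0]-m['cx'],px[1]-m['cy']
    if n!='wrist':
        d=np.array([u,v,f]); d/=np.linalg.norm(d)
        return np.array(m['xyz']),R.from_quat(m['attitude']).apply(d)
    rr=np.hypot(u,v)+1e-9; t=rr/f
    d=np.array([np.sin(t)*u/rr,np.sin(t)*v/rr,np.cos(t)])
    T=m['T_tool_cam']; Q=R.from_quat(s['orientation'])
    return s['eef_pos']+Q.apply(T[:3,3]),Q.apply(T[:3,:3]@d)
def onz(n,px,z,s=None):
    o,d=ray(n,px,s); return o+d*(z-o[2])/d[2]
def tri(*rays):
    A=sum(np.eye(3)-np.outer(d,d) for o,d in rays); b=sum((np.eye(3)-np.outer(d,d))@o for o,d in rays)
    p=np.linalg.solve(A,b); return p,[np.linalg.norm(np.cross(p-o,d)) for o,d in rays]
def proj(n,p,s=None):
    m=r.camera_model(n); f=210/np.tan(np.radians(m['fov_y']/2)); p=np.asarray(p,float)
    if n!='wrist':
        c=R.from_quat(m['attitude']).inv().apply(p-m['xyz']); q=c[:2]/c[2]*f
    else:
        T=m['T_tool_cam']; c=T[:3,:3].T@(R.from_quat(s['orientation']).inv().apply(p-s['eef_pos'])-T[:3,3])
        rho=np.hypot(c[0],c[1])+1e-12; q=c[:2]/rho*np.arctan2(rho,c[2])*f
    return q+[m['cx'],m['cy']]
def crop(im,c,w,W,H,g=1.0):
    h=w*H/W; x0,y0=c[0]-w/2,c[1]-h/2
    M=np.array([[W/w,0,-x0*W/w],[0,W/w,-y0*W/w]])
    o=cv2.warpAffine(im,M,(W,H),flags=cv2.INTER_CUBIC)
    o=(255*(o/255.)**g).astype(np.uint8)
    for i in range(0,int(w),10):
        x=int((np.ceil(x0/10)*10+i-x0)*W/w); cv2.line(o,(x,0),(x,5),(0,0,255),1)
        cv2.putText(o,str(int(np.ceil(x0/10)*10+i)),(x+1,12),0,.3,(0,0,255),1)
        y=int((np.ceil(y0/10)*10+i-y0)*W/w); cv2.line(o,(0,y),(5,y),(0,0,255),1)
        cv2.putText(o,str(int(np.ceil(y0/10)*10+i)),(1,y+10),0,.3,(0,0,255),1)
    return o
E
python3 - <<'E'
from h import *
t=cv2.imread('pics/top0.png'); s=cv2.imread('pics/side0.png')
a=np.vstack([np.hstack([crop(t,(404,228),90,400,300,.5),crop(s,(325,320),110,400,300,.5)]),
 np.hstack([crop(t,(158,235),60,400,300,.5),crop(s,(224,181),60,400,300,.5)])])
cv2.imwrite('pics/m1.png',a)
E
```

```text
(no output)
```

View pics/m1.png

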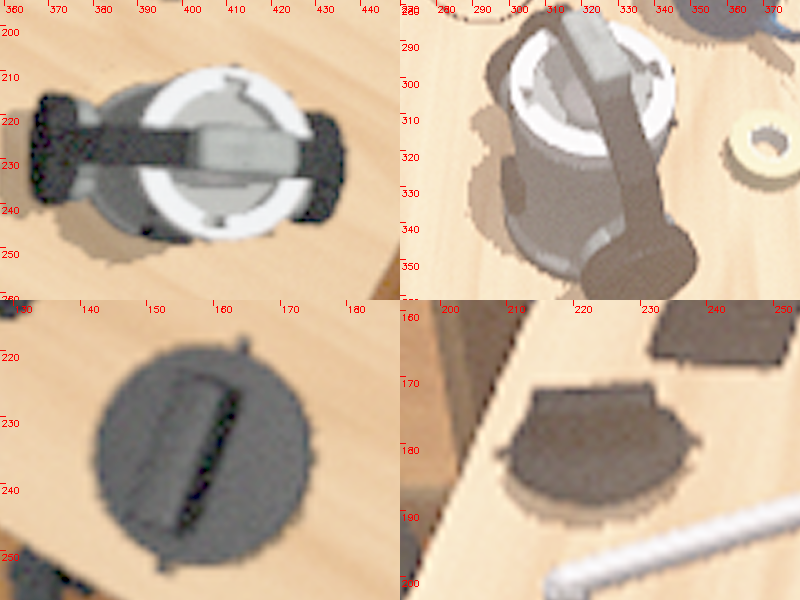

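The crops show: top view cushion centre ≈(414.8,228.2), collar centre ≈(409.9,228.7), slot notches ≈(412.3,213.8)/(407.2,243.3); side view cushion top ≈(324.5,291.1), slots ≈(304.9,304.9)/(340.1,298). Lid pointers are at (164.5,219.3)/(152.5,252.6) in the top view and (209.3,181.5)/(238.6,179.5) in the side view.

Run:
```python
from h import *
np.set_printoptions(precision=4,suppress=True)
T=lambda a,b:tri(ray('top',a),ray('side',b))
print('cushion',T((414.8,228.2),(324.5,291.1)))
print('cush ends on z.167',onz('top',(404,227.8),.167),onz('top',(425.8,228.7),.167))
print('collar c',onz('top',(409.9,228.7),.128))
print('slots',onz('top',(412.3,213.8),.128),onz('top',(407.2,243.3),.128), onz('side',(304.9,304.9),.128),onz('side',(340.1,298),.128))
# which pairing: print tri for both
for a in((412.3,213.8),(407.2,243.3)):
  for b in((304.9,304.9),(340.1,298)): print('slot',a,b,T(a,b))
for a in((164.45,219.25),(152.45,252.55)):
  for b in((209.3,181.45),(238.55,179.5)): print('ptr',a,b,T(a,b))
print('lid c',onz('top',(158.6,235.75),.02))
# bar: bright pixels
t=cv2.imread('pics/top0.png');s=cv2.imread('pics/side0.png')
for n,im,roi in(('top',t,(225,165,60,125)),('side',s,(205,165,100,90))):
  x,y,w,h=roi; c=im[y:y+h,x:x+w]; hsv=cv2.cvtColor(c,cv2.COLOR_BGR2HSV)
  m=((hsv[:,:,1]<45)&(hsv[:,:,2]>60)).astype(np.uint8)
  # print per-row extents
  if n=='top':
    for v in range(0,h,6):
      xs=np.where(m[v])[0]; print(n,v+y,(xs.min()+x,xs.max()+x,len(xs)) if len(xs) else None)
  else:
    for u in range(0,w,6):
      ys=np.where(m[:,u])[0]; print(n,u+x,(ys.min()+y,ys.max()+y,len(ys)) if len(ys) else None)
cv2.imwrite('pics/m2.png',np.hstack([crop(t,(253,228),100,400,500,.6),crop(s,(255,210),110,400,500,.6)]))
```

```text
cushion (array([ 0.5028, -0.2984,  0.1624]), [np.float64(0.0007479066520576857), np.float64(0.0007479066520574339)])
cush ends on z.167 [ 0.5025 -0.2725  0.167 ] [ 0.5011 -0.321   0.167 ]
collar c [ 0.5024 -0.2985  0.128 ]
slots [ 0.5373 -0.3046  0.128 ] [ 0.4684 -0.2918  0.128 ] [ 0.4666 -0.2897  0.128 ] [ 0.5387 -0.3035  0.128 ]
slot (412.3, 213.8) (304.9, 304.9) (array([ 0.503 , -0.294 ,  0.1266]), [np.float64(0.03558274664108764), np.float64(0.03558274664108755)])
slot (412.3, 213.8) (340.1, 298) (array([ 0.5376, -0.3043,  0.1295]), [np.float64(0.0004468831231827693), np.float64(0.00044688312318268657)])
slot (407.2, 243.3) (304.9, 304.9) (array([ 0.4673, -0.2909,  0.1294]), [np.float64(0.0011850530635957811), np.float64(0.0011850530635957317)])
slot (407.2, 243.3) (340.1, 298) (array([ 0.4987, -0.3024,  0.144 ]), [np.float64(0.03397332871766962), np.float64(0.03397332871766961)])
ptr (164.45, 219.25) (209.3, 181.45) (array([0.4789, 0.3147, 0.0284]), [np.float64(0.04525467373730917), np.float64(0.045254673737309334)])
ptr (164.45, 219.25) (238.55, 179.5) (array([0.5248, 0.3088, 0
[... 1150 characters left out ...]
3), 13)
top 285 None
side 205 None
side 211 None
side 217 (np.int64(199), np.int64(250), 24)
side 223 (np.int64(197), np.int64(251), 45)
side 229 (np.int64(196), np.int64(250), 21)
side 235 (np.int64(193), np.int64(246), 16)
side 241 (np.int64(192), np.int64(196), 5)
side 247 (np.int64(190), np.int64(194), 5)
side 253 (np.int64(188), np.int64(192), 5)
side 259 (np.int64(186), np.int64(190), 5)
side 265 (np.int64(184), np.int64(188), 5)
side 271 (np.int64(182), np.int64(186), 5)
side 277 (np.int64(181), np.int64(185), 5)
side 283 (np.int64(178), np.int64(226), 20)
side 289 (np.int64(167), np.int64(227), 25)
side 295 (np.int64(166), np.int64(227), 18)
side 301 (np.int64(218), np.int64(221), 4)
```

View pics/m2.png

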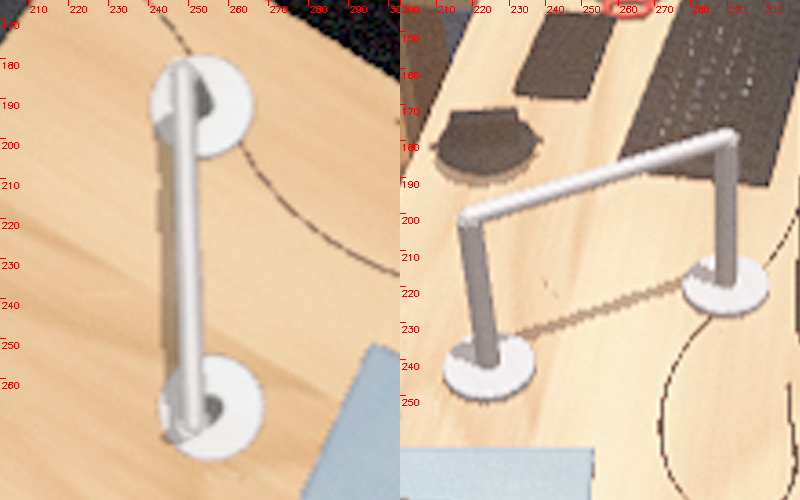

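Run:
```python
from h import *
np.set_printoptions(precision=4,suppress=True)
T=lambda a,b:tri(ray('top',a),ray('side',b))
print('bar near',T((251.2,273.7),(218.4,201.8)));print('bar far',T((248.75,180),(290.8,179.2)))
for a in((248.75,180),(250,228),(251.2,273.7)): print(onz('top',a,.150))
print('screen corner', [onz('top',p,.11) for p in((325,198),(327,199))], onz('side',(316,235),.11), onz('top',(355,165),.47))
print('mug',onz('top',(363,165),.05),'lid bar',onz('top',(157,235),.04))
```

```text
bar near (array([0.3973, 0.0671, 0.1494]), [np.float64(0.002098528870671677), np.float64(0.002098528870671664)])
bar far (array([0.6066, 0.0782, 0.1493]), [np.float64(0.0024572682804137993), np.float64(0.0024572682804137862)])
[0.6088 0.0774 0.15  ]
[0.4984 0.0724 0.15  ]
[0.3954 0.0677 0.15  ]
screen corner [array([ 0.5742, -0.1025,  0.11  ]), array([ 0.5718, -0.1073,  0.11  ])] [ 0.5875 -0.1045  0.11  ] [ 0.5793 -0.1064  0.47  ]
mug [ 0.668  -0.2064  0.05  ] lid bar [0.4819 0.32   0.04  ]
```

Heights check out (bar at 0.149, pointers at 0.018, slots at 0.129, cushion top at about 0.163). The bar runs at +2.8°, lid axis −17.8°, slots −10.8°, headset y about −1.7°.

```bash
cat > go.py <<'E'
import sys
from h import *
x,y,z,th=map(float,sys.argv[1:5]); t=np.radians(th)
s=r.get_state(); Y=np.array([np.cos(t),np.sin(t),0]);Z=np.array([0,0,-1.]);X=np.cross(Y,Z)
G=R.from_matrix(np.c_[X,Y,Z]);Q=R.from_quat(s['orientation'])
d=Q.inv().apply(np.array([x,y,z])-s['eef_pos']);w=(Q.inv()*G).as_rotvec()
yy=Q.apply([0,1,0])
print('d',d.round(4),'w',w.round(4),'now',s['eef_pos'].round(4),'yaw',np.degrees(np.arctan2(yy[1],yy[0])).round(2),'F',s['ft_force'].round(1),'w',round(s['gripper_width'],3),'gf',round(s['gripper_force'],1),'t',round(s['clock'],2),'j',s['joint_pos'].round(2))
E
python3 go.py 0.44 -0.298 0.30 -1.7
```

```text
d [ 0.3507 -0.2255 -0.0591] w [-1.0000e-03 -6.0000e-04 -1.2863e+00] now [ 0.1575 -0.6046  0.2406] yaw -75.4 F [0.2 0.2 0. ] w 1.002 gf 0.0 t 0.15 j [ 1.29  0.33 -0.06  1.46  0.02  1.35 -0.09]
```

Units first: shifts go in units of 5 mm and turns go in units of 0.05 rad. So 0.35 m is 70, -0.225 m is -45, -1.287 rad is -25.74.

```bash
python3 jog.py '{"tx":[70, 70, 70, 70, 70], "ty":[-45, -45, -45, -45, -45], "tz":[-12, -12, -12, -12, -12], "wx":[0, 0, 0, 0, 0], "wy":[0, 0, 0, 0, 0], "wz":[-25.74, -25.74, -25.74, -25.74, -25.74]}' 1.0; python3 go.py 0.44 -0.298 0.30 -1.7
```

```text
clock: 0.57
eef_pos: [0.2982, -0.4515, 0.2711]
orientation: [0.904, 0.429, -0.0, -0.0]
ft_force: [0.9, -0.3, -0.2]
gripper_width: 0.998
gripper_force: 0.0
d [ 0.2086  0.0127 -0.0289] w [-3.000e-04  2.000e-04 -6.553e-01] now [ 0.2982 -0.4515  0.2711] yaw -39.25 F [ 0.9 -0.3 -0.2] w 0.998 gf 0.0 t 0.57 j [ 1.14  0.15 -0.26  1.63  0.04  1.37  0.19]
```

```bash
python3 jog.py '{"tx":[41.6, 41.6, 41.6, 41.6, 41.6], "ty":[2.6, 2.6, 2.6, 2.6, 2.6], "tz":[-5.8, -5.8, -5.8, -5.8, -5.8], "wx":[0, 0, 0, 0, 0], "wy":[0, 0, 0, 0, 0], "wz":[-13.1, -13.1, -13.1, -13.1, -13.1]}'; python3 jog.py '{"tx":[0, 0], "ty":[0, 0], "tz":[0, 0], "wx":[0, 0], "wy":[0, 0], "wz":[0, 0]}'
python3 - <<'E'
from h import *
s,im=snap('wrist','w1.png'); print(s['eef_pos'],s['orientation'])
print(proj('wrist',[.5025,-.298,.167],s))
E
python3 go.py 0.5025 -0.298 0.20 -1.7
```

```text
clock: 0.98
eef_pos: [0.4393, -0.301, 0.3]
orientation: [0.728, 0.686, -0.0, 0.0]
ft_force: [0.8, -1.7, -0.3]
gripper_width: 1.002
gripper_force: 0.0
clock: 1.15
eef_pos: [0.4401, -0.3004, 0.2999]
orientation: [0.728, 0.685, 0.0, 0.0]
ft_force: [-0.7, -1.2, 0.3]
gripper_width: 1.002
gripper_force: 0.0
[ 0.44009888 -0.30043049  0.29991966] [7.28301900e-01 6.85256324e-01 2.83798341e-04 1.79300852e-04]
[348.55965119 201.1252898 ]
d [0.0085 0.0635 0.0995] w [-0.0004  0.0001 -0.0357] now [ 0.4386 -0.3023  0.2995] yaw -3.74 F [-0.  -0.1 -0.5] w 1.001 gf 0.0 t 1.2 j [ 0.94  0.13 -0.46  1.59  0.06  1.43  0.41]
```

View pics/w1.png

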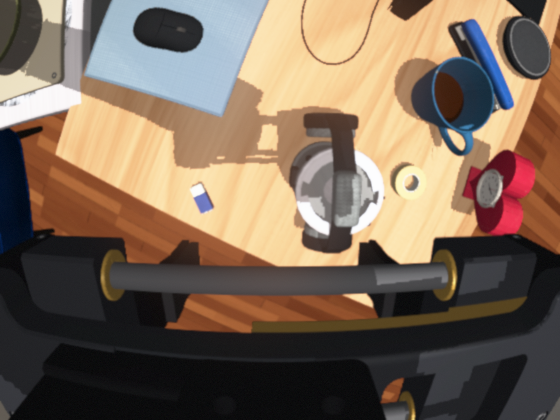

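The wrist view shows the cushion at about (347,194), with the band running up to the cup at (330,125) and the collar round (340,190). I'll zoom to measure it.

Run:
```python
import cv2
from h import crop
im=cv2.imread('pics/w1.png'); cv2.imwrite('pics/w1c.png',crop(im,(338,185),120,800,600,.6))
```

```text
(no output)
```

View pics/w1c.png

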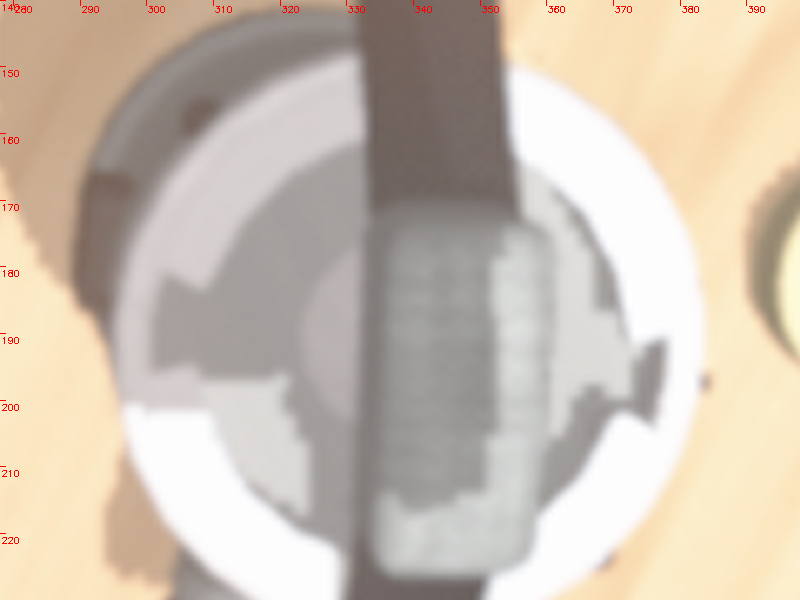

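```bash
python3 - <<'E'
from h import *
np.set_printoptions(precision=4,suppress=True)
s={'eef_pos':np.array([ 0.44009888,-0.30043049,0.29991966]),'orientation':np.array([7.28301900e-01,6.85256324e-01,2.83798341e-04,1.79300852e-04])}
a,b=onz('wrist',(348,174.2),.167,s),onz('wrist',(346.4,225.9),.167,s)
print('cush',(a+b)/2,a-b,np.degrees(np.arctan2(*(a-b)[:2]))) 
print(tri(ray('wrist',(347.4,200),s),ray('top',(414.8,228.2)),ray('side',(324.5,291.1))))
c,d=onz('wrist',(301.2,188.7),.128,s),onz('wrist',(377.3,197),.128,s)
print('slots',c,d,(c+d)/2,np.degrees(np.arctan2(*(d-c)[1::-1])))
E
python3 go.py 0.502 -0.298 0.21 -1
```

```text
cush [ 0.5014 -0.2974  0.167 ] [0.002  0.0469 0.    ] 2.4834988320618683
(array([ 0.5027, -0.2983,  0.1622]), [np.float64(0.00035748499997424786), np.float64(0.0005939736072559724), np.float64(0.0009165953920968167)])
slots [ 0.4631 -0.2918  0.128 ] [ 0.5412 -0.3045  0.128 ] [ 0.5022 -0.2982  0.128 ] -9.21982499726179
d [0.0085 0.063  0.0895] w [-0.0004  0.0001 -0.0479] now [ 0.4386 -0.3023  0.2995] yaw -3.74 F [-0.  -0.1 -0.5] w 1.001 gf 0.0 t 1.2 j [ 0.94  0.13 -0.46  1.59  0.06  1.43  0.41]
```

Converted, 0.063 m is 12.6, 0.09 m is 18, -0.03 rad is -0.6.

```bash
python3 jog.py '{"tx":[1.6, 1.6, 1.6, 1.6, 1.6], "ty":[12.6, 12.6, 12.6, 12.6, 12.6], "tz":[12, 12, 12, 18, 18], "wx":[0, 0, 0, 0, 0], "wy":[0, 0, 0, 0, 0], "wz":[-0.6, -0.6, -0.6, -0.6, -0.6]}'; python3 jog.py '{"tx":[0, 0], "ty":[0, 0], "tz":[0, 0], "wx":[0, 0], "wy":[0, 0], "wz":[0, 0]}';  python3 go.py 0.502 -0.298 0.164 -2
```

```text
clock: 1.62
eef_pos: [0.499, -0.2993, 0.2045]
orientation: [0.721, 0.693, -0.001, -0.004]
ft_force: [-1.3, -0.1, -1.2]
gripper_width: 1.0
gripper_force: 0.0
clock: 1.78
eef_pos: [0.5013, -0.3001, 0.211]
orientation: [0.72, 0.693, -0.0, 0.001]
ft_force: [0.9, 0.9, 0.2]
gripper_width: 1.003
gripper_force: 0.0
d [0.0022 0.0006 0.047 ] w [ 0.0005  0.0009 -0.0033] now [ 0.5013 -0.3001  0.211 ] yaw -2.19 F [0.9 0.9 0.2] w 1.003 gf 0.0 t 1.78 j [ 0.86  0.3  -0.48  1.6   0.14  1.28  0.32]
```

Converted, 0.047 m is 9.4, 0.035 m is 7.

```bash
python3 jog.py '{"tx":[0.4, 0.4, 0.4, 0.4, 0.4], "ty":[0, 0, 0, 0, 0], "tz":[4, 7, 9.4, 9.4, 9.4], "wx":[0, 0, 0, 0, 0], "wy":[0, 0, 0, 0, 0], "wz":[0, 0, 0, 0, 0]}'; python3 jog.py '{"tx":[0, 0, 0, 0, 0], "ty":[0, 0, 0, 0, 0], "tz":[0, 0, 0, 0, 0], "wx":[0, 0, 0, 0, 0], "wy":[0, 0, 0, 0, 0], "wz":[0, 0, 0, 0, 0]}' 0.0;python3 jog.py '{"tx":[0, 0, 0], "ty":[0, 0, 0], "tz":[0, 0, 0], "wx":[0, 0, 0], "wy":[0, 0, 0], "wz":[0, 0, 0]}';  python3 go.py 0.44 -0.298 0.35 -2
```

```text
clock: 2.2
eef_pos: [0.5018, -0.2974, 0.1635]
orientation: [0.72, 0.694, -0.0, 0.0]
ft_force: [-0.4, -0.1, 0.3]
gripper_width: 0.998
gripper_force: 0.0
clock: 2.62
eef_pos: [0.5021, -0.297, 0.1631]
orientation: [0.72, 0.694, 0.0, 0.0]
ft_force: [-0.7, 0.4, 0.5]
gripper_width: 0.706
gripper_force: 0.0
clock: 2.87
eef_pos: [0.5019, -0.2969, 0.1627]
orientation: [0.72, 0.694, 0.0, 0.0]
ft_force: [0.3, -0.4, -0.2]
gripper_width: 0.475
gripper_force: 0.0
d [-0.0034 -0.0618 -0.1873] w [ 0.0001  0.     -0.0011] now [ 0.5019 -0.2969  0.1627] yaw -2.07 F [ 0.3 -0.4 -0.2] w 0.475 gf 0.0 t 2.87 j [ 0.85  0.34 -0.48  1.66  0.16  1.19  0.3 ]
```

```bash
python3 jog.py '{"tx":[0, 0, 0, 0, 0], "ty":[0, 0, 0, 0, 0], "tz":[0, 0, 0, 0, 0], "wx":[0, 0, 0, 0, 0], "wy":[0, 0, 0, 0, 0], "wz":[0, 0, 0, 0, 0]}'; python3 jog.py '{"tx":[0, 0, 0, 0, 0], "ty":[0, 0, 0, 0, 0], "tz":[-2, -6, -10, -14, -18], "wx":[0, 0, 0, 0, 0], "wy":[0, 0, 0, 0, 0], "wz":[0, 0, 0, 0, 0]}';  python3 go.py 0.44 -0.298 0.34 -2
```

```text
clock: 3.28
eef_pos: [0.502, -0.2969, 0.1627]
orientation: [0.72, 0.694, 0.0, 0.0]
ft_force: [1.0, 0.2, -0.1]
gripper_width: 0.277
gripper_force: 29.7
clock: 3.7
eef_pos: [0.5016, -0.2967, 0.2541]
orientation: [0.72, 0.694, -0.0, -0.0]
ft_force: [0.1, -0.2, -2.6]
gripper_width: 0.274
gripper_force: 29.7
d [-0.0035 -0.0616 -0.0859] w [-0.0005 -0.0001 -0.0009] now [ 0.5016 -0.2967  0.2541] yaw -2.05 F [ 0.1 -0.2 -2.6] w 0.274 gf 29.7 t 3.7 j [ 0.86  0.27 -0.49  1.54  0.13  1.37  0.33]
```

```bash
python3 jog.py '{"tx":[0, 0, 0, 0, 0], "ty":[0, -4, -10, -12.4, -12.4], "tz":[-8, -14, -18, -18, -18], "wx":[0, 0, 0, 0, 0], "wy":[0, 0, 0, 0, 0], "wz":[0, 0, 0, 0, 0]}';  python3 go.py 0.44 0.05 0.345 2.8
```

```text
clock: 4.12
eef_pos: [0.438, -0.2955, 0.3452]
orientation: [0.721, 0.693, -0.001, 0.002]
ft_force: [0.4, 0.1, -2.0]
gripper_width: 0.272
gripper_force: 29.9
d [ 0.3453 -0.0113 -0.0009] w [ 0.0013  0.0031 -0.0874] now [ 0.438  -0.2955  0.3452] yaw -2.2 F [ 0.4  0.1 -2. ] w 0.272 gf 29.9 t 4.12 j [ 0.94  0.11 -0.47  1.52  0.05  1.52  0.43]
```

```bash
python3 jog.py '{"tx":[6, 12, 19, 26, 33], "ty":[-2, -2, -2, -2, -2], "tz":[0, 0, 0, 0, 0], "wx":[0, 0, 0, 0, 0], "wy":[0, 0, 0, 0, 0], "wz":[-0.2, -0.4, -0.6, -0.8, -1]}';python3 jog.py '{"tx":[7, 14, 21, 28, 35], "ty":[0, 0, 0, 0, 0], "tz":[0, 0, 0, 0, 0], "wx":[0, 0, 0, 0, 0], "wy":[0, 0, 0, 0, 0], "wz":[-0.2, -0.4, -0.6, -0.74, -0.74]}';  python3 go.py 0.502 0.073 0.335 2.8
```

```text
clock: 4.53
eef_pos: [0.4357, -0.1274, 0.3424]
orientation: [0.702, 0.712, -0.0, -0.0]
ft_force: [0.1, 0.5, -2.6]
gripper_width: 0.272
gripper_force: 30.0
clock: 4.95
eef_pos: [0.4329, 0.0478, 0.3426]
orientation: [0.688, 0.725, -0.0, -0.0]
ft_force: [0.7, -0.2, -2.4]
gripper_width: 0.272
gripper_force: 30.0
d [0.0216 0.0703 0.0075] w [-0.0006  0.0002  0.0033] now [0.4329 0.0478 0.3426] yaw 2.99 F [ 0.7 -0.2 -2.4] w 0.272 gf 30.0 t 4.95 j [ 0.68 -0.12 -0.8   1.72 -0.09  1.51 -0.06]
```

Converted, 0.07 m is 14, 0.06 m is 12.

```bash
python3 jog.py '{"tx":[2, 4.2, 4.2, 4.2, 4.2], "ty":[6, 12, 14, 14, 14], "tz":[0, 0, 1.4, 1.4, 1.4], "wx":[0, 0, 0, 0, 0], "wy":[0, 0, 0, 0, 0], "wz":[0, 0, 0, 0, 0]}';python3 jog.py '{"tx":[0, 0, 0], "ty":[0, 0, 0], "tz":[0, 0, 0], "wx":[0, 0, 0], "wy":[0, 0, 0], "wz":[0, 0, 0]}';  python3 go.py 0.502 0.0735 0.18 2.8
python3 - <<'E'
from h import *
s,im=snap('side','s2.png');s,im=snap('top','t2.png')
t=cv2.imread('pics/top0.png')
a=cv2.imread('pics/s2.png');b=cv2.imread('pics/t2.png')
cv2.imwrite('pics/m3.png',np.hstack([crop(a,(250,180),170,400,500,.6),crop(b,(255,225),120,400,500,.6)]))
E
```

```text
clock: 5.37
eef_pos: [0.502, 0.0707, 0.3349]
orientation: [0.688, 0.725, -0.0, -0.001]
ft_force: [0.3, 0.5, -2.4]
gripper_width: 0.273
gripper_force: 30.0
clock: 5.62
eef_pos: [0.5019, 0.0699, 0.3362]
orientation: [0.689, 0.725, -0.0, 0.001]
ft_force: [-0.7, 0.1, -2.4]
gripper_width: 0.267
gripper_force: 30.0
d [0.0037 0.0002 0.1562] w [0.0008 0.0011 0.0016] now [0.5019 0.0699 0.3362] yaw 2.89 F [-0.7  0.1 -2.4] w 0.267 gf 30.0 t 5.62 j [ 0.61  0.1  -0.89  1.57  0.08  1.5  -0.24]
```

View pics/m3.png

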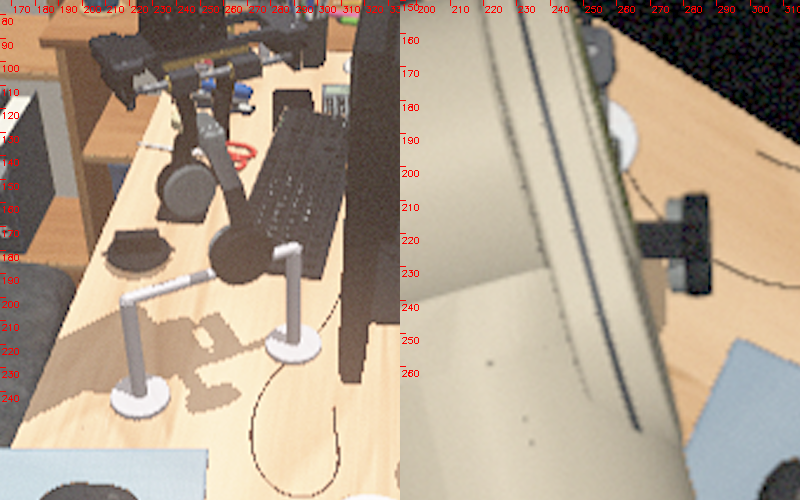

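The side view shows the headset held level, with its cups on either side of the bar and around its middle. Lowering it now.

```bash
python3 jog.py '{"tx":[0.6, 0.6, 0.6, 0.6, 0.6], "ty":[0, 0, 0, 0, 0], "tz":[6, 12, 18, 24, 27], "wx":[0, 0, 0, 0, 0], "wy":[0, 0, 0, 0, 0], "wz":[0, 0, 0, 0, 0]}';python3 jog.py '{"tx":[0, 0, 0, 0], "ty":[0, 0, 0, 0], "tz":[1.2, 2.4, 2.4, 2.4], "wx":[0, 0, 0, 0], "wy":[0, 0, 0, 0], "wz":[0, 0, 0, 0]}';  python3 go.py 0.502 0.0735 0.179 2.8
```

```text
clock: 6.13
eef_pos: [0.5006, 0.0724, 0.1976]
orientation: [0.689, 0.725, -0.001, -0.001]
ft_force: [-1.5, -0.7, -2.3]
gripper_width: 0.27
gripper_force: 30.0
clock: 6.47
eef_pos: [0.5027, 0.0732, 0.1897]
orientation: [0.689, 0.725, 0.0, 0.001]
ft_force: [-0.2, -0.5, -1.3]
gripper_width: 0.275
gripper_force: 30.0
d [ 0.0003 -0.0007  0.0107] w [0.0014 0.0001 0.002 ] now [0.5027 0.0732 0.1897] yaw 2.91 F [-0.2 -0.5 -1.3] w 0.275 gf 30.0 t 6.47 j [ 0.57  0.21 -0.89  1.8   0.17  1.21 -0.31]
```

Converted, 0.008 m is 1.6, 0.005 m is 1.

```bash
python3 jog.py '{"tx":[0, 0, 0], "ty":[0, 0, 0], "tz":[1, 1.6, 1.6], "wx":[0, 0, 0], "wy":[0, 0, 0], "wz":[0, 0, 0]}';python3 jog.py '{"tx":[0, 0, 0], "ty":[0, 0, 0], "tz":[0.2, 0.4, 0.4], "wx":[0, 0, 0], "wy":[0, 0, 0], "wz":[0, 0, 0]}'; python3 go.py 0.502 0.0735 0.179 2.8
```

```text
clock: 6.72
eef_pos: [0.5021, 0.073, 0.1804]
orientation: [0.689, 0.725, -0.0, 0.0]
ft_force: [0.1, 0.8, -1.9]
gripper_width: 0.273
gripper_force: 30.0
clock: 6.97
eef_pos: [0.5023, 0.0732, 0.1796]
orientation: [0.689, 0.725, -0.0, 0.0]
ft_force: [-4.1, -1.4, 6.6]
gripper_width: 0.273
gripper_force: 30.0
d [ 0.0004 -0.0003  0.0006] w [0.0004 0.0006 0.0021] now [0.5023 0.0732 0.1796] yaw 2.92 F [-4.1 -1.4  6.6] w 0.273 gf 30.0 t 6.97 j [ 0.57  0.22 -0.89  1.81  0.18  1.2  -0.32]
```

Converted, -0.12 m is -24, -0.1 m is -20.

```bash
python3 jog.py '{"tx":[0, 0, 0, 0, 0], "ty":[0, 0, 0, 0, 0], "tz":[0, 0, 0, 0, 0], "wx":[0, 0, 0, 0, 0], "wy":[0, 0, 0, 0, 0], "wz":[0, 0, 0, 0, 0]}' 0.6;python3 jog.py '{"tx":[0, 0, 0, 0, 0], "ty":[0, 0, 0, 0, 0], "tz":[-2, -6, -12, -20, -24], "wx":[0, 0, 0, 0, 0], "wy":[0, 0, 0, 0, 0], "wz":[0, 0, 0, 0, 0]}'; python3 jog.py '{"tx":[0, 0], "ty":[-8, -14], "tz":[-4, -4], "wx":[0, 0], "wy":[0, 0], "wz":[0, 0]}'
python3 - <<'E'
from h import *
s,im=snap('side','s3.png');s,w=snap('wrist','w3.png')
a=cv2.imread('pics/s3.png');b=cv2.imread('pics/w3.png')
cv2.imwrite('pics/m4.png',np.hstack([crop(a,(250,200),140,400,500,.6),crop(b,(300,150),330,400,500,.6)]))
print(s['eef_pos'],s['orientation'])
E
python3 go.py 0.481 0.323 0.2 72.2
```

```text
clock: 7.38
eef_pos: [0.5022, 0.0731, 0.1787]
orientation: [0.689, 0.725, 0.0, 0.0]
ft_force: [0.0, 0.7, 0.2]
gripper_width: 0.549
gripper_force: 0.0
clock: 7.8
eef_pos: [0.5029, 0.0738, 0.3034]
orientation: [0.689, 0.725, 0.002, 0.001]
ft_force: [-0.3, -0.9, 0.6]
gripper_width: 0.604
gripper_force: 0.0
clock: 7.97
eef_pos: [0.4329, 0.0708, 0.3212]
orientation: [0.688, 0.726, 0.002, -0.001]
ft_force: [-1.0, 0.4, 0.6]
gripper_width: 0.6
gripper_force: 0.0
[0.42760037 0.0714675  0.32153792] [6.87545047e-01 7.26139250e-01 9.21237642e-05 1.89458850e-03]
d [0.2499 0.0639 0.1202] w [ 5.0000e-04  6.3000e-03 -1.2078e+00] now [0.4298 0.0706 0.3211] yaw 3.0 F [-0.   0.6  0.5] w 0.596 gf 0.0 t 8.07 j [ 0.7  -0.13 -0.87  1.76 -0.09  1.46 -0.11]
```

View pics/m4.png

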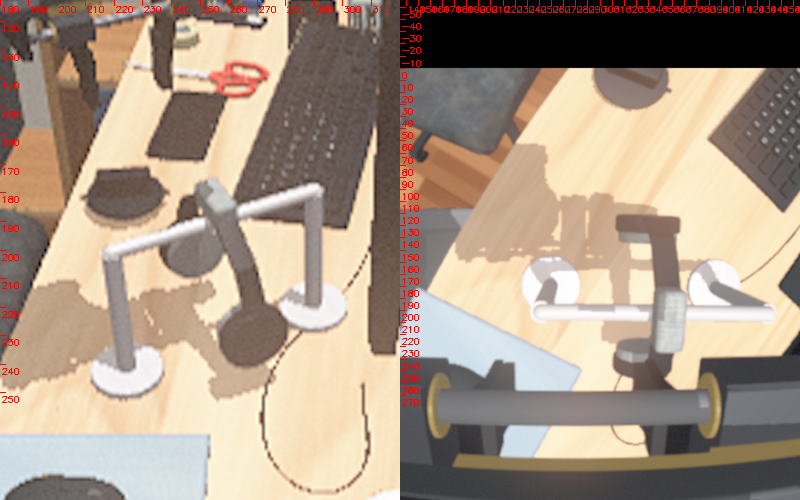

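The headset hangs freely on the bar at about the middle (side crop (255,193), wrist (345,195)). The lid comes next.

Converted, 0.2 m is 40, 0.16 m is 32, -0.6 rad is -12.

```bash
python3 jog.py '{"tx":[8, 16, 24, 32, 40], "ty":[2, 6, 10, 14, 16], "tz":[0, 2, 6, 10, 14], "wx":[0, 0, 0, 0, 0], "wy":[0, 0, 0, 0, 0], "wz":[-2.4, -4.8, -7.2, -9.6, -12]}' 1.0; python3 go.py 0.519 0.311 0.22 72.2
```

```text
clock: 8.48
eef_pos: [0.4987, 0.2547, 0.2581]
orientation: [0.443, 0.897, 0.001, 0.0]
ft_force: [1.8, -2.3, 1.0]
gripper_width: 0.892
gripper_force: 0.0
d [0.0324 0.0503 0.0381] w [ 1.400e-03  6.000e-04 -6.065e-01] now [0.4987 0.2547 0.2581] yaw 37.45 F [ 1.8 -2.3  1. ] w 0.892 gf 0.0 t 8.48 j [ 0.32  0.36 -1.08  1.57  0.32  1.4  -0.13]
```

```bash
python3 jog.py '{"tx":[6.4, 6.4, 6.4, 6.4, 6.4], "ty":[10, 10, 10, 10, 10], "tz":[7.6, 7.6, 7.6, 7.6, 7.6], "wx":[0, 0, 0, 0, 0], "wy":[0, 0, 0, 0, 0], "wz":[-12.12, -12.12, -12.12, -12.12, -12.12]}'; python3 jog.py '{"tx":[0, 0, 0], "ty":[0, 0, 0], "tz":[0, 0, 0], "wx":[0, 0, 0], "wy":[0, 0, 0], "wz":[0, 0, 0]}'
cat > lid.py <<'E'
from h import *
np.set_printoptions(precision=4,suppress=True)
s,im=snap('wrist','w4.png')
p=proj('wrist',[.481,.323,.02],s); print('pred',p)
m=(im.max(2)<75).astype(np.uint8); m=cv2.morphologyEx(m,cv2.MORPH_OPEN,np.ones((3,3)))
n,L,st,ce=cv2.connectedComponentsWithStats(m)
k=L[int(p[1]),int(p[0])]; print('label',k,st[k] if k else None,im[int(p[1]),int(p[0])])
c=max(cv2.findContours((L==k).astype(np.uint8),cv2.RETR_EXTERNAL,cv2.CHAIN_APPROX_NONE)[0],key=len)[:,0,:].astype(float)
W=np.array([onz('wrist',q,.017,s)[:2] for q in c])
# robust circle fit
A=np.c_[2*W,np.ones(len(W))]; ok=np.ones(len(W),bool)
for _ in range(5):
    x=np.linalg.lstsq(A[ok],(W[ok]**2).sum(1),rcond=None)[0]; rad=np.sqrt(x[2]+x[:2]@x[:2])
    e=np.hypot(*(W-x[:2]).T)-rad; ok=abs(e)<.002
print('centre',x[:2],'rad',rad,ok.mean())
for i in np.argsort(-e)[:12]: print(c[i],round(e[i],4),np.degrees(np.arctan2(*(W[i]-x[:2])[::-1])).round(1))
E
python3 lid.py; python3 go.py .481 .323 .2 72.2
```

```text
clock: 8.9
eef_pos: [0.517, 0.3101, 0.22]
orientation: [0.153, 0.988, 0.0, -0.001]
ft_force: [0.0, -0.0, 0.6]
gripper_width: 0.997
gripper_force: 0.0
clock: 9.15
eef_pos: [0.5173, 0.3092, 0.2206]
orientation: [0.158, 0.987, 0.0, 0.0]
ft_force: [0.2, -1.3, -0.4]
gripper_width: 1.004
gripper_force: 0.0
pred [280.33   157.5933]
label 8 [ 257  116   65   56 2377] [71 57 51]
centre [0.4684 0.3362] rad 0.029846964770554887 0.29949238578680204
[320. 161.] 0.0095 41.7
[320. 160.] 0.009 43.1
[319. 161.] 0.0086 40.9
[320. 159.] 0.0085 44.5
[318. 162.] 0.0083 38.7
[320. 158.] 0.008 46.0
[320. 157.] 0.0075 47.4
[258. 125.] 0.0074 -138.3
[317. 162.] 0.0074 37.7
[257. 127.] 0.0073 -134.7
[321. 154.] 0.0072 52.7
[320. 156.] 0.007 49.0
d [0.0388 0.0018 0.0206] w [-0.0001  0.0004 -0.0066] now [0.5173 0.3092 0.2206] yaw 71.82 F [ 0.3  0.7 -0.4] w 1.001 gf 0.0 t 9.2 j [ 0.22  0.54 -1.14  1.51  0.49  1.41  0.3 ]
```

```bash
python3 - <<'E'
from h import *
im=cv2.imread('pics/w4.png'); print(im[157,225:345:4].tolist()); print(im[90:240:6,280].tolist())
E
sed -i "s/im.max(2)<75/im.max(2)<115/" lid.py; python3 lid.py
```

```text
[[128, 174, 225], [108, 145, 191], [108, 145, 190], [108, 145, 189], [71, 93, 125], [55, 64, 88], [55, 64, 86], [54, 62, 84], [53, 61, 80], [53, 60, 80], [53, 60, 78], [52, 58, 75], [40, 48, 66], [50, 57, 72], [51, 56, 70], [51, 56, 70], [48, 53, 68], [50, 55, 69], [51, 56, 70], [51, 57, 70], [52, 58, 71], [52, 57, 71], [52, 57, 71], [53, 58, 73], [52, 58, 75], [89, 125, 169], [91, 127, 171], [92, 128, 172], [93, 129, 173], [95, 131, 175]]
[[52, 88, 157], [103, 138, 177], [104, 137, 177], [104, 139, 178], [53, 64, 81], [54, 58, 66], [54, 58, 66], [49, 53, 64], [50, 54, 64], [49, 53, 65], [50, 55, 68], [50, 55, 70], [52, 58, 75], [51, 59, 76], [51, 59, 80], [52, 61, 84], [56, 65, 90], [94, 100, 120], [93, 118, 158], [153, 213, 250], [164, 223, 252], [159, 219, 252], [172, 228, 253], [164, 223, 252], [144, 206, 250]]
pred [280.459  157.5758]
label 7 [ 242  112   81   79 4843] [71 56 51]
centre [0.4803 0.3247] rad 0.042769756686455655 0.7791666666666667
[280. 112.] 0.0046 164.1
[283. 112.] 0.0046 160.3
[281. 112.] 0.0046 162.8
[282. 112.] 0.0046 161.6
[280. 113.] 0.0036 164.2
[283. 113.] 0.0035 160.3
[280. 114.] 0.0025 164.2
[283. 114.] 0.0025 160.2
[280. 115.] 0.0014 164.3
[283. 115.] 0.0014 160.2
[248. 179.] 0.0012 -74.2
[247. 177.] 0.0009 -77.4
```

```bash
python3 go.py .4805 .3238 .2 72.2; python3 jog.py '{"tx":[7.6, 7.6, 7.6, 7.6, 7.6], "ty":[0.4, 0.4, 0.4, 0.4, 0.4], "tz":[6, 12, 18, 24, 28], "wx":[0, 0, 0, 0, 0], "wy":[0, 0, 0, 0, 0], "wz":[0, 0, 0, 0, 0]}'; python3 jog.py '{"tx":[0, 0, 0], "ty":[0, 0, 0], "tz":[4, 4, 4], "wx":[0, 0, 0], "wy":[0, 0, 0], "wz":[0, 0, 0]}'; python3 go.py .4805 .3238 .043 72.2
```

```text
d [0.0395 0.0024 0.0206] w [-0.0001  0.0005 -0.0059] now [0.5173 0.3092 0.2206] yaw 71.86 F [-0.1 -0.   1.2] w 0.999 gf 0.0 t 9.25 j [ 0.22  0.54 -1.14  1.51  0.49  1.41  0.3 ]
clock: 9.67
eef_pos: [0.4809, 0.322, 0.0779]
orientation: [0.157, 0.988, -0.001, -0.0]
ft_force: [0.2, -0.2, 0.1]
gripper_width: 1.002
gripper_force: 0.0
clock: 9.92
eef_pos: [0.4813, 0.3227, 0.0603]
orientation: [0.157, 0.988, -0.0, -0.0]
ft_force: [0.5, 0.8, 0.9]
gripper_width: 0.999
gripper_force: 0.0
d [0.0011 0.0008 0.0173] w [-0.001  -0.0007 -0.0041] now [0.4813 0.3227 0.0603] yaw 71.96 F [0.5 0.8 0.9] w 0.999 gf 0.0 t 9.92 j [ 0.14  0.65 -1.05  1.73  0.62  1.13  0.15]
```

```bash
python3 jog.py '{"tx":[0.2, 0.2, 0.2, 0.2], "ty":[0.2, 0.2, 0.2, 0.2], "tz":[2, 3.4, 3.4, 3.4], "wx":[0, 0, 0, 0], "wy":[0, 0, 0, 0], "wz":[-0.08, -0.08, -0.08, -0.08]}'; python3 jog.py '{"tx":[0, 0, 0, 0, 0], "ty":[0, 0, 0, 0, 0], "tz":[0, 0, 0, 0, 0], "wx":[0, 0, 0, 0, 0], "wy":[0, 0, 0, 0, 0], "wz":[0, 0, 0, 0, 0]}' 0.0; python3 jog.py '{"tx":[0, 0, 0, 0, 0], "ty":[0, 0, 0, 0, 0], "tz":[0, 0, 0, 0, 0], "wx":[0, 0, 0, 0, 0], "wy":[0, 0, 0, 0, 0], "wz":[0, 0, 0, 0, 0]}'; python3 jog.py '{"tx":[0, 0, 0], "ty":[0, 0, 0], "tz":[0, 0, 0], "wx":[0, 0, 0], "wy":[0, 0, 0], "wz":[0, 0, 0]}';python3 go.py .4805 .3238 .043 72.2
```

```text
clock: 10.25
eef_pos: [0.481, 0.3242, 0.0435]
orientation: [0.154, 0.988, -0.0, 0.0]
ft_force: [0.0, -0.2, -0.1]
gripper_width: 0.997
gripper_force: 0.0
clock: 10.67
eef_pos: [0.481, 0.3243, 0.0435]
orientation: [0.154, 0.988, 0.0, 0.0]
ft_force: [-0.0, -0.7, -0.0]
gripper_width: 0.709
gripper_force: 0.0
clock: 11.08
eef_pos: [0.481, 0.3242, 0.0434]
orientation: [0.154, 0.988, -0.0, 0.0]
ft_force: [0.0, -1.0, -1.3]
gripper_width: 0.327
gripper_force: 0.0
clock: 11.33
eef_pos: [0.4809, 0.3243, 0.0434]
orientation: [0.154, 0.988, 0.0, 0.0]
ft_force: [0.1, 0.2, -0.5]
gripper_width: 0.227
gripper_force: 30.0
d [ 0.0003 -0.0006  0.0004] w [0.     0.0001 0.0009] now [0.4809 0.3243 0.0434] yaw 72.25 F [ 0.1  0.2 -0.5] w 0.227 gf 30.0 t 11.33 j [ 0.12  0.67 -1.03  1.74  0.64  1.11  0.14]
```

```bash
python3 jog.py '{"tx":[0, 0, 0, 0, 0], "ty":[0, 0, 0, 0, 0], "tz":[-4, -12, -20, -28, -36], "wx":[0, 0, 0, 0, 0], "wy":[0, 0, 0, 0, 0], "wz":[0, 0, 0, 0, 0]}'; python3 jog.py '{"tx":[0, 0, 0], "ty":[0, 0, 0], "tz":[-8, -16, -16], "wx":[0, 0, 0], "wy":[0, 0, 0], "wz":[0, 0, 0]}'; python3 go.py .44 .1 .303 75
```

```text
clock: 11.75
eef_pos: [0.4804, 0.324, 0.225]
orientation: [0.154, 0.988, -0.0, -0.0]
ft_force: [1.2, 0.9, -1.2]
gripper_width: 0.225
gripper_force: 30.0
clock: 12.0
eef_pos: [0.4818, 0.3265, 0.3109]
orientation: [0.154, 0.988, 0.003, 0.003]
ft_force: [0.7, 1.2, -1.0]
gripper_width: 0.228
gripper_force: 30.0
d [-0.0291 -0.2285  0.0064] w [ 0.0071  0.0056 -0.0477] now [0.4818 0.3265 0.3109] yaw 72.27 F [ 0.7  1.2 -1. ] w 0.228 gf 30.0 t 12.0 j [ 0.23  0.44 -1.21  1.43  0.41  1.54  0.3 ]
```

Units first: shifts go in units of 5 mm and turns go in units of 0.05 rad. So -0.195 m is -39, -0.155 m is -31, -0.045 rad is -0.9.

```bash
python3 jog.py '{"tx":[0, -2, -3, -5, -6], "ty":[-7, -15, -23, -31, -39], "tz":[0, 0, 0, 0, 0], "wx":[0, 0, 0, 0, 0], "wy":[0, 0, 0, 0, 0], "wz":[0, 0, -0.4, -0.8, -0.9]}'; python3 go.py .44 -.1 .303 75
```

```text
clock: 12.42
eef_pos: [0.4552, 0.1606, 0.3037]
orientation: [0.133, 0.991, 0.0, -0.0]
ft_force: [-0.2, -0.9, -0.3]
gripper_width: 0.228
gripper_force: 30.0
d [-0.0542 -0.2553  0.0006] w [ 0.0002 -0.0006 -0.0053] now [0.4552 0.1606 0.3037] yaw 74.7 F [-0.2 -0.9 -0.3] w 0.228 gf 30.0 t 12.42 j [ 0.87  0.14 -1.38  1.67  0.13  1.44  0.78]
```

```bash
python3 jog.py '{"tx":[-2, -4, -5], "ty":[-7, -15, -23], "tz":[0, 0, 0], "wx":[0, 0, 0], "wy":[0, 0, 0], "wz":[0, 0, 0]}'; python3 go.py .44 -.15 .303 77
```

```text
clock: 12.67
eef_pos: [0.4491, 0.0446, 0.304]
orientation: [0.133, 0.991, 0.001, 0.0]
ft_force: [0.5, -0.9, -2.6]
gripper_width: 0.229
gripper_force: 30.0
d [-0.0425 -0.1901  0.0008] w [ 0.0013  0.0006 -0.0396] now [0.4491 0.0446 0.304 ] yaw 74.73 F [ 0.5 -0.9 -2.6] w 0.229 gf 30.0 t 12.67 j [ 1.22 -0.11 -1.3   1.74 -0.11  1.43  1.24]
```

Converted, -0.19 m is -38, -0.15 m is -30, -0.04 rad is -0.8.

```bash
python3 jog.py '{"tx":[-2, -4, -6, -7.2, -8.4], "ty":[-7, -15, -23, -30, -38], "tz":[0, 0, 0, 0, 0], "wx":[0, 0, 0, 0, 0], "wy":[0, 0, 0, 0, 0], "wz":[0, -0.2, -0.4, -0.6, -0.8]}'; python3 go.py .48 -.298 .24 80
```

```text
clock: 13.08
eef_pos: [0.4391, -0.1496, 0.3042]
orientation: [0.113, 0.994, -0.0, 0.0]
ft_force: [1.4, -0.4, -1.1]
gripper_width: 0.226
gripper_force: 30.0
d [-0.0731 -0.1355  0.0642] w [-0.      0.0004 -0.0517] now [ 0.4391 -0.1496  0.3042] yaw 77.04 F [ 1.4 -0.4 -1.1] w 0.226 gf 30.0 t 13.08 j [ 1.34 -0.01 -1.07  1.72 -0.01  1.43  1.61]
```

Run:
```python
from h import *
s,im=snap('side','s5.png');s,im=snap('top','t5.png')
a=cv2.imread('pics/s5.png');b=cv2.imread('pics/t5.png')
print(proj('side',[.5023,-.298,.128]),proj('top',[.5023,-.298,.128]))
cv2.imwrite('pics/m5.png',np.hstack([crop(a,(323,302),64,400,400,.8),crop(b,(410,229),50,400,400,.8)]))
```

```text
[322.81306337 302.02397853] [409.67082947 228.73180603]
```

View pics/m5.png

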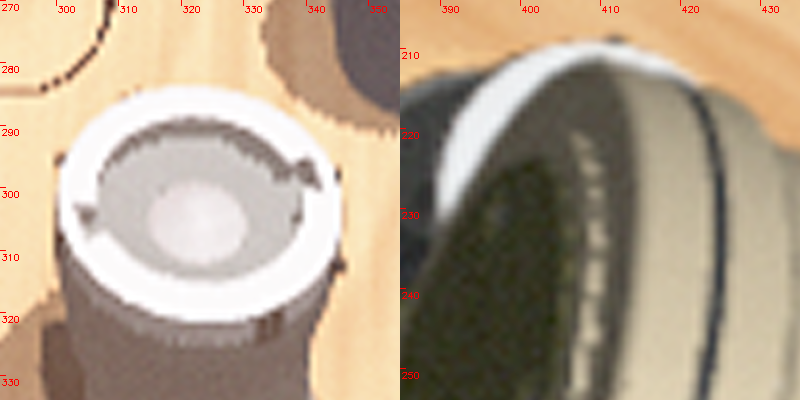

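The side crop shows the open mouth, with slot outer ends at about (303.5,304.9) and (341.7,297.5). I'll fit the collar circle and the slot axis numerically.

Run:
```python
from h import *
np.set_printoptions(precision=4,suppress=True)
im=cv2.imread('pics/s5.png'); 
m=(im.min(2)>185).astype(np.uint8)
n,L,st,ce=cv2.connectedComponentsWithStats(m)
k=L[np.clip(288,0,419),323]; print(k,st[k])
c=max(cv2.findContours((L==k).astype(np.uint8),cv2.RETR_EXTERNAL,cv2.CHAIN_APPROX_NONE)[0],key=len)[:,0,:].astype(float)
def fit(c):
    W=np.array([onz('side',q,.128)[:2] for q in c]);A=np.c_[2*W,np.ones(len(W))]; ok=np.ones(len(W),bool)
    for _ in range(6):
        x=np.linalg.lstsq(A[ok],(W[ok]**2).sum(1),rcond=None)[0]; rad=np.sqrt(x[2]+x[:2]@x[:2])
        e=np.hypot(*(W-x[:2]).T)-rad; ok=abs(e)<.0025
    print(x[:2],rad,ok.mean())
fit(c)
# inner hole
hole=((L!=k)).astype(np.uint8); n2,L2,st2,_=cv2.connectedComponentsWithStats(hole); k2=L2[303,323]; print(st2[k2])
c2=max(cv2.findContours((L2==k2).astype(np.uint8),cv2.RETR_EXTERNAL,cv2.CHAIN_APPROX_NONE)[0],key=len)[:,0,:].astype(float); 
W=np.array([onz('side',q,.128)[:2] for q in c2]); d=W-[.5023,-.298]; rr=np.hypot(*d.T); an=np.degrees(np.arctan2(d[:,1],d[:,0]))
for lo,hi in((-60,60),(120,240)):
    q=((an-lo)%360<(hi-lo))&(rr>.0355); print(len(d[q]),np.mean((an[q]-lo)%360)+lo,rr[q].max(), np.sort(((an[q]-lo)%360+lo)).round(0))
a,b=onz('side',(303.5,304.9),.128),onz('side',(341.7,297.5),.128); print(a,b,(a+b)/2,np.degrees(np.arctan2(*(b-a)[1::-1])))
```

```text
127 [301 284  45  38 715]
[ 0.503  -0.2972] 0.04513538397930128 1.0
[303 289  40  26 656]
9 -8.283862803282567 0.040619185500530466 [-17. -13. -13. -12.  -9.  -6.  -3.  -1.  -0.]
8 166.11380242229745 0.03970323486649922 [159. 159. 160. 163. 167. 171. 174. 175.]
[ 0.4641 -0.2885  0.128 ] [ 0.5423 -0.3037  0.128 ] [ 0.5032 -0.2961  0.128 ] -10.969300817290307
```

```bash
python3 go.py .5025 -.2975 .24 79.5; python3 jog.py '{"tx":[0, -4, -9, -15, -19], "ty":[-7, -14, -20, -26, -26], "tz":[0, 2, 6, 10, 12.8], "wx":[0, 0, 0, 0, 0], "wy":[0, 0, 0, 0, 0], "wz":[0, -0.2, -0.4, -0.6, -0.86]}';python3 jog.py '{"tx":[0, 0, 0], "ty":[0, 0, 0], "tz":[0, 0, 0], "wx":[0, 0, 0], "wy":[0, 0, 0], "wz":[0, 0, 0]}'; python3 go.py .5025 -.2975 .178 79.5
```

```text
d [-0.0965 -0.1232  0.0633] w [ 0.0008 -0.0008 -0.0532] now [ 0.4376 -0.1552  0.3035] yaw 76.45 F [ 0.4  1.1 -1.6] w 0.225 gf 30.0 t 13.18 j [ 1.34 -0.01 -1.07  1.72 -0.01  1.43  1.61]
clock: 13.6
eef_pos: [0.5017, -0.3027, 0.2377]
orientation: [0.096, 0.995, -0.0, -0.001]
ft_force: [-0.6, -1.0, -0.2]
gripper_width: 0.228
gripper_force: 30.0
clock: 13.85
eef_pos: [0.503, -0.2953, 0.2406]
orientation: [0.091, 0.996, 0.001, 0.0]
ft_force: [0.6, -0.1, -0.7]
gripper_width: 0.232
gripper_force: 30.0
d [ 0.0002 -0.0024  0.0626] w [0.0016 0.0006 0.0001] now [ 0.503  -0.2953  0.2406] yaw 79.5 F [ 0.6 -0.1 -0.7] w 0.232 gf 30.0 t 13.85 j [ 1.22  0.4  -0.98  1.54  0.33  1.38  1.61]
```

Converted, 0.06 m is 12, 0.045 m is 9.

```bash
python3 jog.py '{"tx":[0, 0, 0, 0, 0], "ty":[-0.4, -0.4, -0.4, -0.4, -0.4], "tz":[4, 9, 12, 12, 12], "wx":[0, 0, 0, 0, 0], "wy":[0, 0, 0, 0, 0], "wz":[0, 0, 0, 0, 0]}';python3 jog.py '{"tx":[0, 0, 0], "ty":[0, 0, 0], "tz":[0, 0, 0], "wx":[0, 0, 0], "wy":[0, 0, 0], "wz":[0, 0, 0]}'; for i in 1 2; do python3 go.py .5025 -.2975 .158 79.5; done
```

```text
clock: 14.27
eef_pos: [0.5023, -0.2981, 0.1817]
orientation: [0.092, 0.996, -0.0, 0.001]
ft_force: [-0.2, -0.4, -0.9]
gripper_width: 0.226
gripper_force: 30.0
clock: 14.52
eef_pos: [0.5031, -0.2986, 0.1819]
orientation: [0.092, 0.996, -0.0, 0.001]
ft_force: [0.0, 0.5, -1.1]
gripper_width: 0.23
gripper_force: 30.0
d [0.0008 0.001  0.0239] w [-0.0003  0.0024 -0.0013] now [ 0.5031 -0.2986  0.1819] yaw 79.42 F [ 0.   0.5 -1.1] w 0.23 gf 30.0 t 14.52 j [ 1.21  0.44 -0.95  1.61  0.37  1.28  1.58]
d [0.0008 0.001  0.0239] w [-0.0003  0.0024 -0.0013] now [ 0.5031 -0.2986  0.1819] yaw 79.42 F [ 0.   0.5 -1.1] w 0.23 gf 30.0 t 14.52 j [ 1.21  0.44 -0.95  1.61  0.37  1.28  1.58]
```

Now down into the slots in small steps, watching force.

```bash
python3 jog.py '{"tx":[0.2, 0.2, 0.2], "ty":[0.2, 0.2, 0.2], "tz":[1.2, 2, 2], "wx":[0, 0, 0], "wy":[0, 0, 0], "wz":[0, 0, 0]}'; python3 jog.py '{"tx":[0, 0, 0], "ty":[0, 0, 0], "tz":[0.4, 0.8, 0.8], "wx":[0, 0, 0], "wy":[0, 0, 0], "wz":[0, 0, 0]}';python3 go.py .5025 -.2975 .158 79.5
```

```text
clock: 14.77
eef_pos: [0.5013, -0.2972, 0.1694]
orientation: [0.092, 0.996, 0.001, -0.0]
ft_force: [0.2, -0.4, -1.8]
gripper_width: 0.227
gripper_force: 30.0
clock: 15.02
eef_pos: [0.5016, -0.2973, 0.166]
orientation: [0.092, 0.996, 0.001, 0.0]
ft_force: [-0.8, 0.7, -0.8]
gripper_width: 0.228
gripper_force: 30.0
d [-0.0009 -0.0001  0.008 ] w [ 0.001   0.0002 -0.0013] now [ 0.5016 -0.2973  0.166 ] yaw 79.43 F [-0.8  0.7 -0.8] w 0.228 gf 30.0 t 15.02 j [ 1.2   0.46 -0.95  1.63  0.38  1.25  1.57]
```

Converted, 0.006 m is 1.2, 0.004 m is 0.8.

```bash
python3 jog.py '{"tx":[-0.2, -0.2, -0.2, -0.2], "ty":[0, 0, 0, 0], "tz":[0.4, 0.8, 1.2, 1.2], "wx":[0, 0, 0, 0], "wy":[0, 0, 0, 0], "wz":[0, 0, 0, 0]}'; python3 jog.py '{"tx":[0, 0, 0], "ty":[0, 0, 0], "tz":[0.2, 0.4, 0.4], "wx":[0, 0, 0], "wy":[0, 0, 0], "wz":[0, 0, 0]}';python3 go.py .5025 -.2975 .158 79.5
```

```text
clock: 15.35
eef_pos: [0.5026, -0.2972, 0.1599]
orientation: [0.092, 0.996, 0.001, 0.0]
ft_force: [-0.6, 0.4, -1.7]
gripper_width: 0.23
gripper_force: 30.0
clock: 15.6
eef_pos: [0.5029, -0.2973, 0.1584]
orientation: [0.092, 0.996, 0.0, 0.0]
ft_force: [-0.1, -0.1, -2.0]
gripper_width: 0.226
gripper_force: 30.0
d [ 0.0003 -0.0002  0.0004] w [ 0.0009  0.0008 -0.0011] now [ 0.5029 -0.2973  0.1584] yaw 79.44 F [-0.1 -0.1 -2. ] w 0.226 gf 30.0 t 15.6 j [ 1.2   0.47 -0.94  1.64  0.39  1.24  1.56]
```

Converted, 0.001 m is 0.2.

```bash
python3 jog.py '{"tx":[0, 0, 0], "ty":[0, 0, 0], "tz":[0.2, 0.2, 0.2], "wx":[0, 0, 0], "wy":[0, 0, 0], "wz":[0, 0, 0]}'
python3 - <<'E'
from h import *
for i in range(3): print(r.get_state()['ft_force'].round(2),r.get_state()['moment'].round(3))
E
```

```text
clock: 15.85
eef_pos: [0.5029, -0.2974, 0.1584]
orientation: [0.092, 0.996, 0.0, 0.0]
ft_force: [-2.7, 1.9, 6.7]
gripper_width: 0.228
gripper_force: 30.0
[-2.7   1.88  6.68] [ 0.385  0.693 -0.002]
[-2.7   1.88  6.68] [ 0.385  0.693 -0.002]
[-2.7   1.88  6.68] [ 0.385  0.693 -0.002]
```

```bash
python3 jog.py '{"tx":[0, 0, 0], "ty":[0, 0, 0], "tz":[-0.1, -0.1, -0.1], "wx":[0, 0, 0], "wy":[0, 0, 0], "wz":[0.6, 1.2, 1.2]}'
cat > mo.py <<'E'
from h import *
s=r.get_state(); y=R.from_quat(s['orientation']).apply([0,1,0]); print('yaw',np.degrees(np.arctan2(y[1],y[0])).round(2),'Mz',s['moment'].round(3),s['ft_force'].round(1),s['eef_pos'].round(4))
E
python3 mo.py; python3 jog.py '{"tx":[0, 0, 0], "ty":[0, 0, 0], "tz":[0, 0, 0], "wx":[0, 0, 0], "wy":[0, 0, 0], "wz":[0.6, 1.2, 1.2]}'; python3 mo.py;python3 jog.py '{"tx":[0, 0, 0], "ty":[0, 0, 0], "tz":[0, 0, 0], "wx":[0, 0, 0], "wy":[0, 0, 0], "wz":[0.6, 1.2, 1.2]}'; python3 mo.py
python3 - <<'E'
from h import *
for z in (.118,.123):
  P=[onz('side',p,z) for p in((344.6,312.4),(300.9,295.6))]
  for p in P+[P[0]-P[1]+[.5025,-.2975,0]]: d=p[:2]-[.5025,-.2975]; print(z,np.hypot(*d).round(4),np.degrees(np.arctan2(d[1],d[0])).round(1))
E
```

```text
clock: 16.1
eef_pos: [0.503, -0.2976, 0.1584]
orientation: [0.123, 0.992, 0.0, 0.001]
ft_force: [0.6, -1.1, 2.3]
gripper_width: 0.228
gripper_force: 30.0
yaw 75.91 Mz [ 0.016 -0.006  0.002] [ 0.6 -1.1  2.3] [ 0.503  -0.2976  0.1584]
clock: 16.35
eef_pos: [0.503, -0.2977, 0.1584]
orientation: [0.152, 0.988, 0.0, 0.001]
ft_force: [0.7, -0.9, 2.7]
gripper_width: 0.231
gripper_force: 30.0
yaw 72.52 Mz [-0.125 -0.126  0.026] [ 0.7 -0.9  2.7] [ 0.503  -0.2977  0.1584]
clock: 16.6
eef_pos: [0.5031, -0.2977, 0.1584]
orientation: [0.181, 0.983, 0.0, 0.001]
ft_force: [0.7, -1.5, 3.4]
gripper_width: 0.229
gripper_force: 30.0
yaw 69.12 Mz [-0.203 -0.118  0.032] [ 0.7 -1.5  3.4] [ 0.5031 -0.2977  0.1584]
0.118 0.0462 -47.2
0.118 0.0488 127.5
0.118 0.0949 -49.9
0.123 0.047 -51.6
0.123 0.0472 131.8
0.123 0.0942 -49.9
```

Converted, 0.24 rad is 4.8.

```bash
python3 jog.py '{"tx":[0, 0, 0, 0, 0], "ty":[0, 0, 0, 0, 0], "tz":[0, 0, 0, 0, 0], "wx":[0, 0, 0, 0, 0], "wy":[0, 0, 0, 0, 0], "wz":[0.8, 1.8, 2.8, 3.8, 4.8]}'; python3 mo.py;python3 jog.py '{"tx":[0, 0, 0, 0, 0], "ty":[0, 0, 0, 0, 0], "tz":[0, 0, 0, 0, 0], "wx":[0, 0, 0, 0, 0], "wy":[0, 0, 0, 0, 0], "wz":[1, 2, 3, 3.6, 4]}'; python3 mo.py; python3 jog.py '{"tx":[0, 0, 0], "ty":[0, 0, 0], "tz":[0, 0, 0], "wx":[0, 0, 0], "wy":[0, 0, 0], "wz":[0, 0, 0]}'; python3 mo.py
```

```text
clock: 17.02
eef_pos: [0.503, -0.2978, 0.1583]
orientation: [0.298, 0.955, 0.0, 0.001]
ft_force: [-0.4, -2.2, 3.4]
gripper_width: 0.227
gripper_force: 30.0
yaw 55.36 Mz [-0.339 -0.038  0.143] [-0.4 -2.2  3.4] [ 0.503  -0.2978  0.1583]
clock: 17.43
eef_pos: [0.503, -0.2978, 0.1584]
orientation: [0.391, 0.92, 0.0, 0.001]
ft_force: [-0.5, -0.5, 4.0]
gripper_width: 0.225
gripper_force: 30.0
yaw 43.92 Mz [-0.412 -0.005  0.132] [-0.5 -0.5  4. ] [ 0.503  -0.2978  0.1584]
clock: 17.68
eef_pos: [0.503, -0.2978, 0.1584]
orientation: [0.391, 0.92, 0.0, 0.001]
ft_force: [-0.2, -1.4, 5.0]
gripper_width: 0.226
gripper_force: 30.0
yaw 43.99 Mz [-0.46  -0.035 -0.014] [-0.2 -1.4  5. ] [ 0.503  -0.2978  0.1584]
```

Converted, 0.073 rad is 1.46.

```bash
python3 jog.py '{"tx":[0, 0, 0, 0, 0], "ty":[0, 0, 0, 0, 0], "tz":[0, 0, 0, 0, 0], "wx":[0, 0, 0, 0, 0], "wy":[0, 0, 0, 0, 0], "wz":[0.6, 1.2, 1.46, 1.46, 1.46]}'; python3 mo.py
python3 - <<'E'
from h import *
s,im=snap('side','s6.png')
a=cv2.imread('pics/s6.png')
cv2.imwrite('pics/m6.png',np.hstack([crop(a,(323,302),80,400,500,.5),crop(a,(255,205),140,400,500,.6)]))
for z in(.132,):
  for k in(-50.2,129.8): print(proj('side',[.5025+.047*np.cos(np.radians(k)),-.2975+.047*np.sin(np.radians(k)),z]))
E
```

```text
clock: 18.1
eef_pos: [0.503, -0.2978, 0.1584]
orientation: [0.424, 0.906, 0.0, 0.001]
ft_force: [-0.7, -2.9, 5.0]
gripper_width: 0.221
gripper_force: 30.0
yaw 39.82 Mz [-0.479  0.002  0.037] [-0.7 -2.9  5. ] [ 0.503  -0.2978  0.1584]
[345.22514696 309.18595003]
[301.41194656 292.26584899]
```

View pics/m6.png

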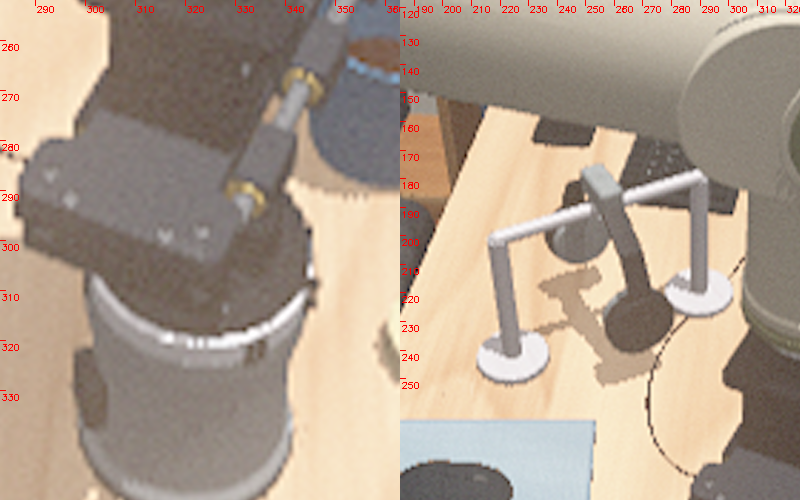

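The lid pointer is at about (346,310), right at the stud, and the collar is covered with the lid seated. The headset hangs freely on the bar. Handing in.

```bash
python3 mo.py; python3 -c "
from cell import r
print(r.close_job())"
```

```text
yaw 39.82 Mz [-0.464 -0.033  0.04 ] [-0.7 -1.7  6.1] [ 0.503  -0.2978  0.1583]
the job is handed in; nothing more can be done
None
```

The job is handed in after about 18 s of robot time: the headset hangs freely at the middle of the bar, and the lid is seated in the grinder, turned about 40° clockwise to the studs, well short of the click, and still held by the gripper.

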